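# Hold the big clip open over the tall card

### The job

At the medicine sorting desk, squeeze the bigger of the two spring clips open by its handles where it sits on the rail, lift it off, and bring it down over the middle of the top edge of the taller standing card, its open jaws hanging well down astride the edge, one on each side, with no part of the clip touching the card, so that a colleague can slip a packing list in. Finish while still holding it there squeezed wide open: do not let it shut on the card and do not let go. Leave the other clip, the other card and everything else on the desk where they are, and do not shove the tall card about.

Things in the scene. Friction and masses are not known exactly. Their poses are not given: they have to be found in the camera images.
- big_clip: Bigger spring clip, bare steel, 50 mm wide (y), about 90 mm tall, 70 g, parked upright astride the rail, handles up, jaws down. Origin: middle of its axle (pin, radius 4 mm, along y), about half-way up. z up; x is the squeezing direction: two mirror-image levers rock on the axle, one on the +x, one on the -x side. Pressing the handles together along x opens the jaws.
- big_clip_handles (a point): Point 45 mm above the axle, midway between the rolled tips (radius 3 mm, 26 mm long along y) of the bigger clip's two handles, which spread upward in a V. Over the tips along x it measures 50 mm parked, with tip centres 45 mm above the axle; fully squeezed 23 mm, tip centres 49 mm above the axle. Each handle takes 4 N to start and 7 N at the stop, which bears 25 N.
- big_clip_jaws (a point): Point 38 mm below the axle, midway between the two jaw lips (rolled edges of radius 2.5 mm, along y) of the bigger clip; nothing hangs lower than 41 mm below the axle. Fully open, the gap between the jaws grows from about 10 mm just below the axle to 26 mm at the lips.
- big_clip_jaw (a joint): Opening angle of each lever of the bigger clip: 0 shut, about 0.05 parked on the rail, 0.34 fully open (a hard stop); both levers move together. Gap between the lips: about 1 mm + 76 mm x angle. Above 0.2 counts as wide open.
- small_clip: Smaller spring clip of the same kind, 30 mm wide, about 67 mm tall, parked on the same rail about 90 mm away; its origin is the middle of its axle, axes as for the bigger clip. Leave it.
- rail: Fixed parking rail for clips: an upright dark wooden board 5 mm thick (x), 190 mm long (y), its top 100 mm above the desk, on a paler wooden foot 70 x 210 x 14 mm. Origin: centre of the foot's underside. The parked clips' axles rest on top of the board and lie along it.
- tall_card_edge (a point): Middle of the top edge of the taller card, 165 mm above the desk. The card is a stiff upright paper-board sheet 3 mm thick (x) and 105 mm wide (y, along the edge), z up.
- tall_card: The taller card with its heavy steel foot (60 x 115 x 18 mm, 0.8 kg together, standing loose). Origin: centre of the foot's underside; axes as for its edge.
- short_card: The shorter card in an equal foot, its top edge 105 mm above the desk. Leave it.
- flat_box: Medicine box lying flat, 50 x 110 x 22 mm, origin under its centre. Leave it.
- yellow_box: Medicine box, 60 x 120 x 35 mm, origin under its centre. Leave it.
- long_box: Medicine box, 50 x 140 x 50 mm, origin under its centre. Leave it.
- pill_jar: Jar with cap, 50 mm across, 85 mm tall, origin under its centre. Leave it.
- mug: Mug, 80 mm across, 90 mm tall, handle at its +y, origin under its centre. Leave it.
Things that resemble listed ones, but are neither listed nor needed, are in the scene too. What is shaped like the tall_card but purple is not meant. What is shaped like the big_clip but pink is not meant.

How it is judged:
By the outcome, as a careful person would: the job done as asked, in the order asked, and still so for the second after the job is handed in, while the arm keeps its last pose, push and grip.
It also fails if it takes over 38 s, if anything falls off the work surface, if the arm or the gripper's body presses on something with over 40 N, if the wrist force passes 120 N, or if a joint passes its speed limit or range.

### The arm

A 6-joint arm with a two-finger parallel gripper is mounted at the origin on the work surface. World frame = base frame: x ahead of the robot, y to its left, z up, the work surface at z = 0. Lengths are in m, angles in rad, forces in N, time in s.
With the tool pointing down it reaches from about 0.375 to 0.9 m from the base axis. Payload 3.1 kg.
Tool frame: the origin (TCP) lies at the centre of the arm's flange, where the gripper is bolted on; the fingertips stand 182 mm ahead of it and the grasp point (between the pads) lies 164 mm ahead of it; z points along the fingers, y is the line along which they close (so a half turn about z gives the same grasp; the last joint's range is limited). The gripper opens to 87 mm and grips with 3 to 60 N. Pads are 19 mm wide; open, the fingers measure 117 mm over their backs; the gripper's body (75 mm by 190 mm) begins 51 mm behind the grasp point.
Start: joints at [1.04, 0.527, 1.433, -0, 1.181, -0.178], TCP at [0.215, 0.587, 0.405] pointing down, gripper open.
Joint ranges: [-3.08, 3.08], [-0.75, 2.2], [0.22, 2.44], [-1.43, 4.57], [0, 2.65], [-2.85, 2.85]. Speed limits (rad/s): [2.79, 2.79, 3.14, 3.14, 3.14, 3.14].

### API

Orientations are given as a unit quaternion [x, y, z, w].
In Python, from rig import * gives the robot as it stands.
- The arm moves only by the tool move_arm, never from a script. Its argument "commands" is a list that holds one entry, the list of rows, each a list of 6 numbers: the shift along the tool's x, y, z in units of 40 mm (1.0 is 40 mm), then the turn, a rotation vector about the tool's x, y, z in rad. A call has 1 to 12 rows; each row is the pose to reach, as a shift and turn from the pose commanded when the call began, along the tool's axes at that moment; what a row does not reach only later rows make up. A row lasts 1/8 s, in which the tool goes at most 62.5 mm and 10.7 degrees, less where a joint would pass 70% of its speed; a pose out of reach is approached as far as the arm can. A call with a gripper value outside its range is refused whole. "claw" is the closure, from -1 (fully open) to 1 (shut), so that 0 is half open, set as the call begins (left out, the last holds). The fingers move at their own pace and stop on an object; "squeeze" is the grip in N (left out, the last holds). Time passes only in rows, so rows that repeat a pose let the fingers close. It gives the time, the measured TCP pose, the force, the opening and the grip force at its end, in the units of the state.
- get_obs(): the state, without advancing time (a new reading comes with each control period).
- camera(name): name is "scene" or "top" or "wrist"; returns a dict with "pixels" (384x512x3 uint8, blue, green, red), "range_z" (384x512 float32, m along the optical axis (not along the pixel's ray), 0 where there is no reading), "camera_matrix" (3x3 intrinsics, pixels), "extrinsics" (4x4, takes a point from world to camera coordinates). Camera axes: x right, y up, looking along -z (the intrinsics and any distortion apply to the point x, -y, -z); pixel columns grow to the right and rows downward; lengths in m; the calibration is good to about 2 mm. A picture is of the moment at which its call begins.
- hand_in(): hands the job in; it is judged then, once.
The state is a dict: "time": time; "q": joint angles; "joint_velocities": joint speeds; "joint_torque": joint torques, N m; "position": TCP position; "tool_rot": TCP orientation; "ft_force": force on the tool from outside, world axes, zero at the start; "moment": the same for the moment, N m; "grip_width": finger opening in m; "grip_force": force on a finger pad.
Only numpy, scipy, OpenCV 4.12 (cv2) and the standard library are available. Lean on these libraries where they do the work, as an engineer would, in place of code of your own. Each camera call takes 0.05 s, during which the arm holds its last target. There are 200 camera calls.

## Working session

There is one attempt and no reset: what is moved stays moved. The work goes in short steps, Python scripts to look and compute and a tool call to move; the robot and the scene stay as the last step left them, time stands still between calls to the robot, and variables do not carry over. Pictures are saved under pics/ and viewed, at most 10 in all, crops included, and the job is handed in when it is done.

Besides the shell and the picture viewer there is one more tool, called after "Emit:" as name([rows], argument=value, ...), one row to a line, values as JSON. move_arm: Moves the arm, as the interface text tells. Its arguments: {"type":"object","properties":{"commands":{"type":"array","items":{"type":"array","items":{"type":"array","items":{"type":"number"}}}},"claw":{"type":"number"},"squeeze":{"type":"number"}},"required":["commands"]}

```bash
mkdir -p pics; ls; cat > h.py <<'E'
from rig import *
import numpy as np, cv2
def cloud(c):
    z=c["range_z"];K=c["camera_matrix"];T=np.linalg.inv(c["extrinsics"])
    v,u=np.mgrid[0:z.shape[0],0:z.shape[1]]
    P=np.stack([(u-K[0,2])/K[0,0]*z,-(v-K[1,2])/K[1,1]*z,-z,np.ones_like(z)],-1)
    W=(P@T.T)[...,:3]; W[z==0]=np.nan
    return W
E
python3 - <<'E'
from h import *
for n in("top","scene"):
    c=camera(n);np.savez(f"{n}0.npz",**c);cv2.imwrite(f"pics/{n}0.png",c["pixels"])
    print(n,np.linalg.inv(c["extrinsics"]).round(3).tolist(),c["camera_matrix"].tolist())
print(get_obs())
E
```

```text
pics
top [[-0.011, 0.995, -0.1, 0.379], [-1.0, -0.011, -0.001, -0.014], [-0.002, 0.1, 0.995, 1.666], [0.0, 0.0, 0.0, 1.0]] [[476.90344709740396, 0.0, 263.5531027575052], [0.0, 476.90344709740396, 190.30356575057485], [0.0, 0.0, 1.0]]
scene [[-0.235, -0.548, 0.803, 1.268], [0.972, -0.112, 0.208, 0.165], [-0.024, 0.829, 0.559, 0.634], [0.0, 0.0, 0.0, 1.0]] [[351.0160038595573, 0.0, 252.21449313413123], [0.0, 351.0160038595573, 192.24287211790346], [0.0, 0.0, 1.0]]
{'time': 0.1, 'q': array([ 1.04049217e+00,  5.28386357e-01,  1.43378035e+00, -3.22782700e-05,
        1.18140855e+00, -1.78479546e-01]), 'joint_velocities': array([ 0.00142259, -0.00185234, -0.00288721,  0.00015176, -0.00098841,
        0.00083215]), 'joint_torque': array([ 1.41068494e-04, -4.40986991e+01, -1.77151108e+01,  6.35412242e-02,
        5.33752958e-02, -5.24390839e-05]), 'position': array([0.21518588, 0.58645633, 0.40385909]), 'tool_rot': array([ 1.75000303e-01,  9.84567880e-01, -9.34876173e-04, -3.30003038e-04]), 'ft_force': array([ 1.30032747,  0.42697824, -0.06740872]), 'moment': array([-0.02360004,  0.03187945, -0.00860492]), 'grip_force': 0.0, 'grip_width': 0.08698250306244194}
```

View pics/top0.png

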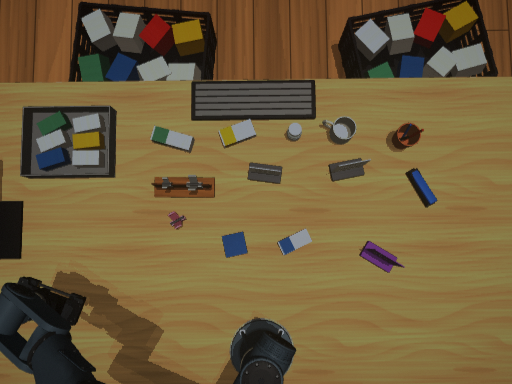

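View pics/scene0.png

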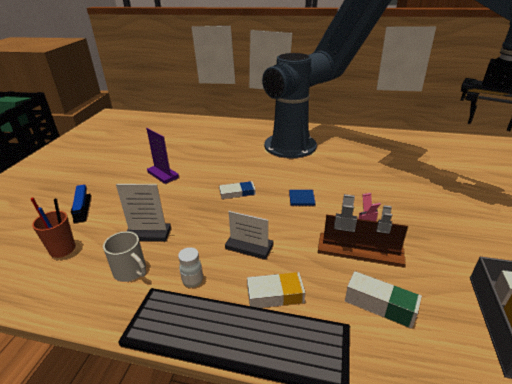

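Candidates for the clip are the steel clips on the rail at scene (347,215) and (386,220), plus a pink one at (370,205). For the card they are white tall (143,210), white short (248,232) and purple (158,155). By the description I choose the steel clip at (347,215) and the white card at (143,210), and I check that in a close crop.

```bash
python3 - <<'E'
from h import *
t=dict(np.load("top0.npz"));s=dict(np.load("scene0.npz"))
a=cv2.resize(t["pixels"][165:210,140:230],(800,400),interpolation=cv2.INTER_CUBIC)[:, :]
b=cv2.resize(s["pixels"][185:270,310:415],(400,324)); 
d=cv2.resize(s["pixels"][175:250,110:210],(400,300))
out=np.zeros((600,800,3),np.uint8); out[:276]=cv2.resize(a,(800,276)); out[276:,:400]=b[:324]; out[276:576,400:]=d
cv2.imwrite("pics/crop1.png",out)
W=cloud(t);Ws=cloud(s)
def rep(name,P,lo,hi,box):
    p=P.reshape(-1,3);m=(p[:,2]>lo)&(p[:,2]<hi)&(p[:,0]>box[0])&(p[:,0]<box[1])&(p[:,1]>box[2])&(p[:,1]<box[3]);p=p[m]
    if len(p)<3: print(name,len(p));return
    r=cv2.minAreaRect(p[:,:2].astype(np.float32)*1000); print(name,len(p),p.mean(0).round(4),p.min(0).round(3),p.max(0).round(3),r)
for n,P in(("top",W),("scene",Ws)):
    c=P[187,183] if n=="top" else P[245,360]
    print(n,c)
    x0,y0=W[187,183][:2]
    B=(x0-.1,x0+.1,y0-.15,y0+.15)
    rep("foot",P,.005,.025,B);rep("board",P,.03,.103,B);rep("clips",P,.105,.2,B);rep("cliptips",P,.132,.2,B)
    x1,y1=W[168,348][:2]; B=(x1-.1,x1+.1,y1-.12,y1+.12)
    rep("tfoot",P,.01,.022,B);rep("card",P,.06,.2,B);rep("cardtop",P,.155,.18,B)
E
```

```text
top [0.55750378 0.26611194 0.03289516]
foot 1479 [0.5571 0.267  0.0119] [0.458 0.116 0.005] [0.657 0.416 0.025] ((557.140380859375, 266.2172546386719), (300.305419921875, 198.26039123535156), 89.55717468261719)
board 174 [0.542  0.2717 0.0742] [0.459 0.171 0.03 ] [0.567 0.36  0.103] ((514.4942626953125, 263.7144470214844), (108.3043441772461, 188.5146026611328), 2.335306167602539)
clips 243 [0.5611 0.2495 0.1257] [0.534 0.174 0.105] [0.583 0.349 0.158] ((558.9964599609375, 261.81494140625), (174.8153076171875, 49.139060974121094), 89.57185363769531)
cliptips 88 [0.5616 0.2451 0.1446] [0.534 0.205 0.132] [0.583 0.317 0.158] ((558.993408203125, 261.40380859375), (111.83297729492188, 49.139060974121094), 89.57185363769531)
tfoot 371 [ 0.6128 -0.2966  0.017 ] [ 0.515 -0.41   0.01 ] [ 0.712 -0.187  0.022] ((613.6535034179688, -300.29541015625), (222.91107177734375, 196.1205291748047), 88.71208190917969)
card 191 [ 0.6328 -0.2968  0.1157] [ 0.605 -0.354  0.061] [ 0.713 -0.249  0.172] ((664.9331665039062, -291.85821533203125), (104.9232177734375, 106.6065673828125), 11.225356101989746)
card
[... 777 characters left out ...]
12] [0.537 0.202 0.132] [0.587 0.314 0.153] ((563.2560424804688, 258.0822448730469), (111.25072479248047, 50.59781265258789), 88.64970397949219)
tfoot 375 [ 0.6273 -0.2875  0.0171] [ 0.581 -0.358  0.01 ] [ 0.649 -0.243  0.022] ((620.7848510742188, -302.27618408203125), (59.04081344604492, 112.51637268066406), 10.876374244689941)
card 1402 [ 0.6217 -0.3034  0.114 ] [ 0.603 -0.357  0.06 ] [ 0.713 -0.252  0.166] ((663.8942260742188, -294.9804382324219), (103.36101531982422, 106.3468017578125), 11.43690013885498)
cardtop 167 [ 0.6183 -0.3052  0.1609] [ 0.606 -0.357  0.155] [ 0.63  -0.253  0.166] ((617.6704711914062, -304.6524658203125), (8.17279052734375, 105.75709533691406), 10.813674926757812)
```

View pics/crop1.png

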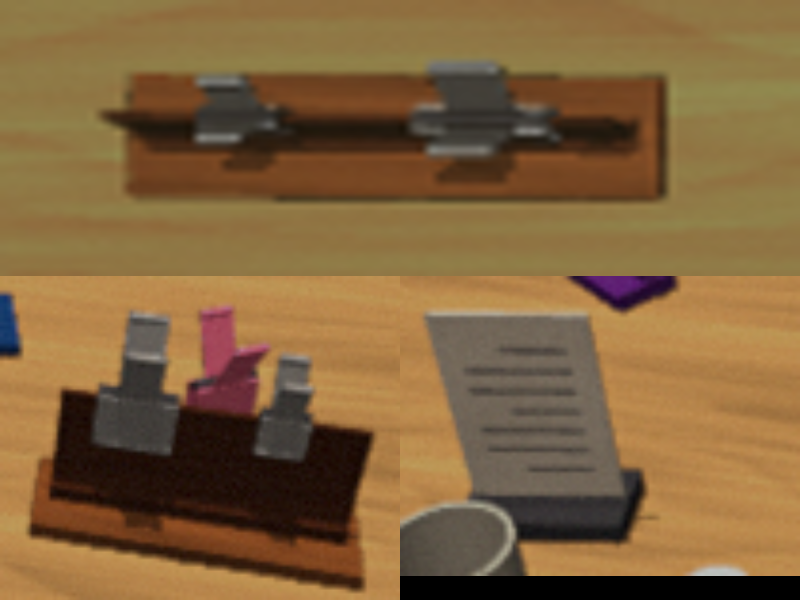

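The crop confirms it: the bigger steel clip is at about y=0.22 on the rail (scene 347,215) and the white tall card is at about (0.617,-0.303). I move above the clip with the fingers closing along x.

Emit:
move_arm([
  [[-11,-5.7,0,0,0,1.2],[-11,-5.7,0,0,0,1.2],[-11,-5.7,0,0,0,1.2],[-11,-5.7,0,0,0,1.2],[-11,-5.7,0,0,0,1.2],[-11,-5.7,0,0,0,1.2],[-11,-5.7,0,0,0,1.2],[-11,-5.7,0,0,0,1.2],[-11,-5.7,0,0,0,1.2],[-11,-5.7,0,0,0,1.2],[-11,-5.7,0,0,0,1.2],[-11,-5.7,0,0,0,1.2]],
], claw=-1)

```text
time: 1.6
position: [0.5488, 0.2223, 0.4048]
tool_rot: [0.7, 0.715, -0.0, -0.0]
ft_force: [0.5, -0.3, 0.4]
grip_width: 0.0873
grip_force: 0.0
```

```bash
python3 - <<'E'
from h import *
o=get_obs();print(o["time"],o["position"],o["tool_rot"],o["q"].round(3))
c=camera("wrist");np.savez("w1.npz",**c);cv2.imwrite("pics/w1.png",c["pixels"])
print(np.linalg.inv(c["extrinsics"]).round(3).tolist())
def rep(n,p,lo,hi,B):
    p=p.reshape(-1,3);p=p[(p[:,2]>lo)&(p[:,2]<hi)&(p[:,0]>B[0])&(p[:,0]<B[1])&(p[:,1]>B[2])&(p[:,1]<B[3])]
    if len(p)<3: print(n,len(p));return
    r=cv2.minAreaRect(p[:,:2].astype(np.float32)*1000);print(n,len(p),np.median(p,0).round(4),p.min(0).round(4),p.max(0).round(4),np.round(r[0]+r[1]+(r[2],),1))
B=(.52,.60,.16,.265)
for n,q in(("wrist",c),("top",np.load("top0.npz")),("scene",np.load("scene0.npz"))):
    P=cloud(q)
    rep(n+" tips",P,.143,.16,B);rep(n+" jaws",P,.07,.112,(.52,.6,.17,.27));rep(n+" rail",P,.09,.106,(.54,.58,.155,.37))
    rep(n+" railfoot",P,.011,.018,(.5,.61,.13,.4))
E
```

```text
1.6 [0.54883609 0.22229683 0.40480032] [ 6.99563805e-01  7.14570108e-01 -1.37743306e-04 -1.54953665e-04] [0.196 0.483 1.517 0.    1.142 0.175]
[[1.0, -0.021, -0.005, 0.547], [0.021, 0.97, 0.243, 0.289], [-0.0, -0.243, 0.97, 0.386], [0.0, 0.0, 0.0, 1.0]]
wrist tips 720 [0.5789 0.2186 0.1517] [0.535  0.2045 0.143 ] [0.5857 0.2312 0.1548] [560.2 217.7  26.2  50.6  88.6]
wrist jaws 1477 [0.5598 0.2243 0.1057] [0.5515 0.17   0.0702] [0.5693 0.2695 0.1119] [559.6 219.8  99.6  17.2  87.3]
wrist rail 1343 [0.5616 0.2687 0.1011] [0.5515 0.1698 0.09  ] [0.5686 0.3595 0.106 ] [561.2 264.7 189.7  15.5  88.4]
wrist railfoot 7256 [0.5505 0.2818 0.0147] [0.5243 0.1594 0.0112] [0.5988 0.3702 0.018 ] [561.5 264.7 210.2  70.1  88.5]
top tips 38 [0.5769 0.2189 0.1535] [0.534  0.2053 0.1431] [0.5833 0.2304 0.1581] [558.6 217.9  24.5  49.2  89.3]
top jaws 105 [0.5584 0.2102 0.1047] [0.5502 0.1713 0.0709] [0.5685 0.2691 0.1119] [559.6 220.2  97.8  18.   89.1]
top rail 88 [0.5599 0.2698 0.1014] [0.5502 0.1715 0.0901] [0.5672 0.3599 0.1059] [559.3 265.7 188.4  16.   89.1]
top railfoot 467 [0.5456 0.2627 0.0148] [0.5061 0.1335 0.011 ] [0.6015 0.371  0.018 ] [561.1 253.  235.1  88.6  83.9]
scene tips 73 [0.5424 0.2159 0.149 ] [0.5371 0.2031 0.1432] [0.5875 0.2284 0.1526] [562.2 215.8  24.1  50.6  88.3]
scene jaws 516 [0.566  0.2196 0.0894] [0.5522 0.1701 0.0701] [0.5722 0.27   0.1117] [564.1 220.1  99.7  18.1  84.4]
scene rail 417 [0.5662 0.2626 0.0973] [0.5522 0.1677 0.09  ] [0.572  0.3568 0.106 ] [564.8 262.2 189.   17.7  87. ]
scene railfoot 839 [0.5818 0.2634 0.0133] [0.5285 0.1571 0.011 ] [0.6013 0.3675 0.018 ] [565.  262.3 209.7  70.1  89.2]
```

View pics/w1.png

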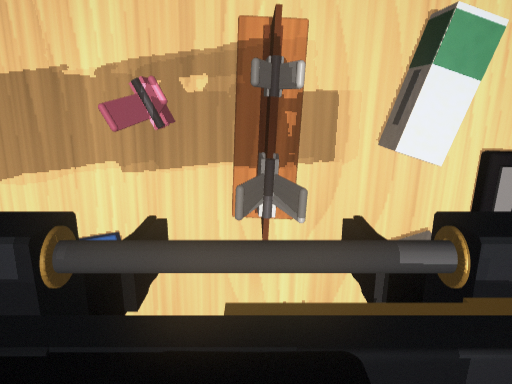

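The view shows the big clip's V at about (270,200), tips at (240,205) and (302,205), with the small clip at (278,72) and the pink one lying off at (137,103). The handles are at (0.560, 0.218) with yaw about -1.5°, so I descend.

Emit:
move_arm([
  [[-0.11,0.28,0,0,0,0.047],[-0.11,0.28,0.7,0,0,0.047],[-0.11,0.28,1.4,0,0,0.047],[-0.11,0.28,2.0,0,0,0.047],[-0.11,0.28,2.24,0,0,0.047],[-0.11,0.28,2.24,0,0,0.047],[-0.11,0.28,2.24,0,0,0.047]],
], claw=-1)

```text
time: 2.52
position: [0.5617, 0.217, 0.3161]
tool_rot: [0.717, 0.697, 0.001, 0.001]
ft_force: [-0.7, 0.2, -0.1]
grip_width: 0.0868
grip_force: 0.0
```

Emit:
move_arm([
  [[0,0,0,0,0,0],[0,0,0,0,0,0],[0,0,0,0,0,0],[0,0,0,0,0,0],[0,0,0,0,0,0],[0,0,0,0,0,0],[0,0,0,0,0,0],[0,0,0,0,0,0],[0,0,0,0,0,0],[0,0,0,0,0,0]],
], claw=1, squeeze=16)

```text
time: 3.78
position: [0.5638, 0.2168, 0.319]
tool_rot: [0.717, 0.697, 0.004, 0.004]
ft_force: [1.8, -1.6, 13.4]
grip_width: 0.0214
grip_force: 16.0
```

```bash
python3 - <<'E'
from h import *
o=get_obs();print(o)
c=camera("scene");cv2.imwrite("pics/s2.png",cv2.resize(c["pixels"][120:280,280:440],(600,600)))
E
```

```text
{'time': 3.775, 'q': array([ 1.82594867e-01,  6.04226062e-01,  1.56833617e+00, -1.45859010e-03,
        9.57459371e-01,  2.11255939e-01]), 'joint_velocities': array([ 0.00028901,  0.00064906, -0.00019801,  0.00022598, -0.00100363,
       -0.00037861]), 'joint_torque': array([ 1.25170961e+00, -3.60916972e+01, -9.99922782e+00,  5.07024564e-01,
        5.10685612e-01, -4.42643330e-03]), 'position': array([0.5637849 , 0.21683075, 0.31903838]), 'tool_rot': array([0.71686472, 0.69718803, 0.00447993, 0.00370954]), 'ft_force': array([ 1.81801343, -1.57630912, 13.42328011]), 'moment': array([-0.29645771, -0.34681867, -0.01706062]), 'grip_force': 15.999658405780792, 'grip_width': 0.021384078497975096}
```

View pics/s2.png

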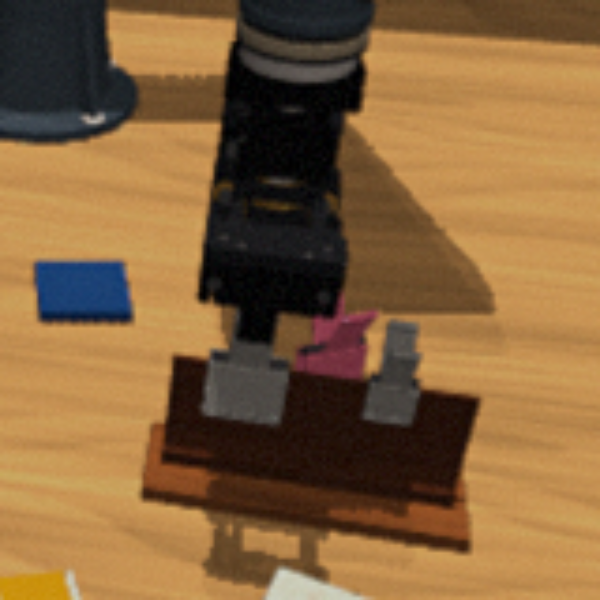

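The crop shows the fingers holding the big clip's handles at about (255,335) with the jaws flared at (245,385). Grip width is 21 mm at 16 N, meaning fully squeezed, so I lift.

Emit:
move_arm([
  [[0,0,-0.2,0,0,0],[0,0,-0.5,0,0,0],[0,0,-1.0,0,0,0],[0,0,-1.6,0,0,0],[0,0,-2.4,0,0,0],[0,0,-3.2,0,0,0],[0,0,-3.5,0,0,0],[0,0,-3.5,0,0,0],[0,0,-3.5,0,0,0]],
])

```text
time: 4.95
position: [0.5606, 0.2168, 0.4535]
tool_rot: [0.717, 0.697, -0.001, -0.001]
ft_force: [0.4, -0.6, -0.9]
grip_width: 0.0217
grip_force: 16.0
```

```bash
python3 - <<'E'
from h import *
o=get_obs();print(o)
c=camera("scene");cv2.imwrite("pics/s3.png",cv2.resize(c["pixels"][60:260,260:460],(600,600)))
w=camera("wrist");cv2.imwrite("pics/w3.png",w["pixels"])
P=cloud(c).reshape(-1,3)
p=P[(P[:,2]>.17)&(P[:,2]<.27)&(abs(P[:,0]-.56)<.07)&(abs(P[:,1]-.217)<.04)]
for z in np.arange(.17,.27,.006):
    q=p[abs(p[:,2]-z)<.003]
    if len(q): print(z.round(3),len(q),q.min(0).round(3),q.max(0).round(3))
E
```

```text
{'time': 4.95, 'q': array([ 1.83240840e-01,  4.44750113e-01,  1.43625350e+00, -7.85143343e-06,
        1.26399378e+00,  2.11244436e-01]), 'joint_velocities': array([-0.00185061,  0.00637777,  0.00238203, -0.00046197, -0.00026578,
       -0.00180518]), 'joint_torque': array([ 3.16162664e-02, -4.24318027e+01, -1.94027996e+01,  8.17438401e-02,
        1.69812766e-02,  2.96432854e-04]), 'position': array([0.56061573, 0.21678215, 0.45351419]), 'tool_rot': array([ 0.71693604,  0.69713687, -0.00141839, -0.00094141]), 'ft_force': array([ 0.37237699, -0.58846639, -0.92123435]), 'moment': array([-0.13566983,  0.01385083,  0.05252362]), 'grip_force': 15.99867582321167, 'grip_width': 0.02167233633359247}
0.2 29 [0.565 0.192 0.199] [0.571 0.239 0.203]
0.206 53 [0.534 0.191 0.203] [0.571 0.24  0.209]
0.212 58 [0.565 0.191 0.209] [0.571 0.239 0.215]
0.218 58 [0.564 0.19  0.215] [0.57  0.238 0.221]
0.224 66 [0.562 0.192 0.221] [0.568 0.24  0.227]
0.23 58 [0.544 0.191 0.227] [0.567 0.239 0.233]
0.236 72 [0.557 0.19  0.233] [0.565 0.24  0.239]
0.242 59 [0.548 0.192 0.239] [0.564 0.239 0.245]
0.248 26 [0.559 0.204 0.245] [0.564 0.228 0.251]
0.254 28 [0.549 0.203 0.251] [0.566 0.227 0.257]
0.26 28 [0.563 0.202 0.257] [0.567 0.228 0.263]
0.266 4 [0.565 0.204 0.263] [0.567 0.215 0.268]
```

View pics/s3.png

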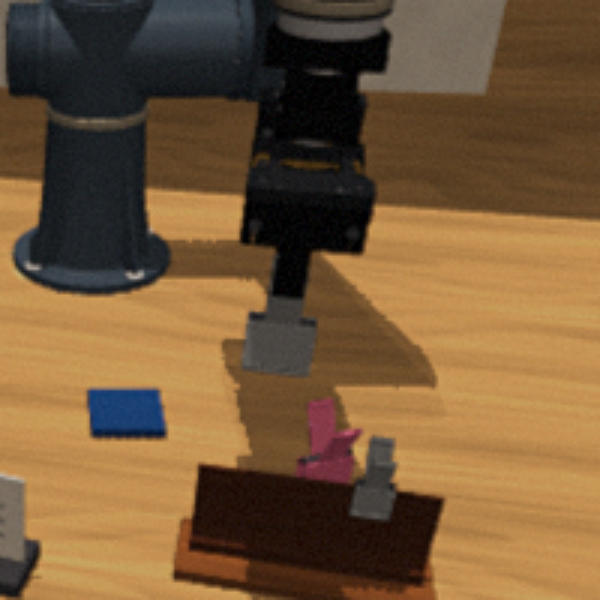

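The crop shows the clip clear of the rail in the gripper at (280,340), with the small clip and the pink one undisturbed. I check the jaws in the wrist view.

View pics/w3.png

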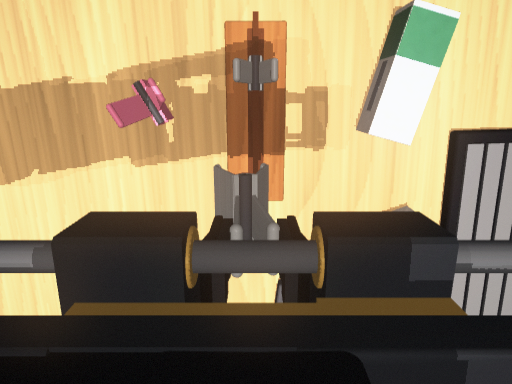

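The wrist view shows the tips at (237,232) and (273,232), the axle end at (245,178) and the jaw lips near (217,170) and (267,170). The clip is pitched slightly with its jaws toward -x, so I measure the tilt.

```bash
python3 - <<'E'
from h import *
w=camera("wrist");np.savez("w3.npz",**w);P=cloud(w);o=get_obs();print(o["position"],w["camera_matrix"].tolist())
p=P.reshape(-1,3)
m=(p[:,2]>.185)&(p[:,2]<.32)&(abs(p[:,0]-.56)<.05)&(abs(p[:,1]-.217)<.035)
p=p[m]
for y0,y1 in((.236,.25),(.226,.236),(.18,.226)):
  for z in np.arange(.192,.31,.006):
    q=p[(abs(p[:,2]-z)<.003)&(p[:,1]>y0)&(p[:,1]<y1)]
    if len(q):
        x=np.sort(q[:,0]);i=np.where(np.diff(x)>.004)[0]
        print(y0,z.round(3),len(q),[(round(s[0],4),round(s[-1],4)) for s in np.split(x,i+1)])
for r in(165,172,180,190,210,225,232,240): print(r,[(c,P[r,c].round(3).tolist()) for c in(217,222,237,245,260,267,273)])
# better crop
E
```

```text
[0.56087848 0.21681405 0.4537003 ] [[346.02694270997233, 0.0, 254.44632929992818], [0.0, 346.02694270997233, 186.78050674929986], [0.0, 0.0, 1.0]]
0.236 0.204 24 [(np.float64(0.5342), np.float64(0.5375)), (np.float64(0.5643), np.float64(0.5696))]
0.236 0.21 35 [(np.float64(0.5334), np.float64(0.5377)), (np.float64(0.5669), np.float64(0.5696))]
0.236 0.216 64 [(np.float64(0.5341), np.float64(0.5388)), (np.float64(0.5662), np.float64(0.5688))]
0.236 0.222 69 [(np.float64(0.5367), np.float64(0.542)), (np.float64(0.5648), np.float64(0.5673))]
0.236 0.228 71 [(np.float64(0.5399), np.float64(0.5435)), (np.float64(0.5635), np.float64(0.566))]
0.236 0.234 87 [(np.float64(0.5429), np.float64(0.547)), (np.float64(0.5518), np.float64(0.5558)), (np.float64(0.5611), np.float64(0.5646))]
0.236 0.24 326 [(np.float64(0.5458), np.float64(0.5628))]
0.236 0.246 34 [(np.float64(0.553), np.float64(0.5576))]
0.226 0.21 37 [(np.float64(0.5334), np.float64(0.5339)), (np.float64(0.5686), np.float64(0.5695))]
0.226 0.216 80 [(np.float64(0.5337), np.float64(0.5369)), (np.float64(0.5671), np.float64(0.568))]
0.
[... 3984 characters left out ...]
]), (267, [0.568, 0.211, 0.212]), (273, [0.582, 0.143, 0.002])]
225 [(217, [0.544, 0.229, 0.287]), (222, [0.545, 0.227, 0.282]), (237, [0.553, 0.23, 0.291]), (245, [0.554, 0.212, 0.242]), (260, [0.563, 0.22, 0.265]), (267, [0.566, 0.229, 0.288]), (273, [0.569, 0.229, 0.289])]
232 [(217, [0.544, 0.229, 0.295]), (222, [0.546, 0.227, 0.291]), (237, [0.553, 0.227, 0.292]), (245, [0.554, 0.208, 0.242]), (260, [0.563, 0.217, 0.265]), (267, [0.566, 0.225, 0.288]), (273, [0.569, 0.226, 0.289])]
240 [(217, [0.552, 0.251, 0.356]), (222, [0.553, 0.25, 0.355]), (237, [0.557, 0.25, 0.354]), (245, [0.559, 0.25, 0.355]), (260, [0.563, 0.25, 0.356]), (267, [0.564, 0.25, 0.356]), (273, [0.566, 0.25, 0.356])]
```

```bash
cat >> h.py <<'E'
from scipy.spatial.transform import Rotation as R
AX=np.array([.001,-.006,.2137])
def plan(axle,yaw,tilt=-.11):
    """rows values from the measured pose to put the clip axle at 'axle', upright, clip x at yaw"""
    o=get_obs();R0=R.from_quat(o["tool_rot"])
    c,s=np.cos(yaw),np.sin(yaw)
    Rt=R.from_matrix(np.array([[-s,c,0],[c,s,0],[0,0,-1]]).T.T)*R.from_rotvec([tilt,0,0])
    p=np.array(axle)-Rt.apply(AX)
    print("pos",o["position"].round(4),"tcp",p.round(4),"shift",(R0.inv().apply(p-o["position"])/.04).round(3),"rv",(R0.inv()*Rt).as_rotvec().round(4))
E
python3 - <<'E'
from h import *
plan([.6165,-.302,.265],np.radians(10.8))
E
```

```text
pos [0.5609 0.2168 0.4537] tcp [ 0.5995 -0.3063  0.4781] shift [-13.045   1.33   -0.605] rv [-0.1124  0.0122 -0.2163]
```

Emit:
move_arm([
  [[-0.5,0.05,-0.1,0,0,0],[-1.5,0.15,-0.3,-0.01,0,-0.02],[-2.8,0.28,-0.6,-0.02,0,-0.04],[-4.2,0.42,-0.6,-0.04,0,-0.07],[-5.6,0.56,-0.6,-0.05,0.005,-0.1],[-7.0,0.7,-0.6,-0.06,0.006,-0.12],[-8.4,0.84,-0.6,-0.07,0.008,-0.14],[-9.8,1.0,-0.6,-0.085,0.009,-0.16],[-11.2,1.15,-0.6,-0.1,0.01,-0.18],[-12.3,1.25,-0.6,-0.11,0.012,-0.2],[-13.0,1.33,-0.6,-0.112,0.012,-0.216],[-13.0,1.33,-0.6,-0.112,0.012,-0.216]],
])

```text
time: 6.6
position: [0.5987, -0.3079, 0.4786]
tool_rot: [0.638, 0.768, 0.043, 0.036]
ft_force: [-0.1, 0.1, -1.3]
grip_width: 0.0217
grip_force: 16.0
```

Emit:
move_arm([
  [[0,0,0,0,0,0],[0,0,0,0,0,0]],
])

```text
time: 6.85
position: [0.5996, -0.3032, 0.4793]
tool_rot: [0.636, 0.77, 0.043, 0.036]
ft_force: [0.0, -0.6, -1.0]
grip_width: 0.0219
grip_force: 16.0
```

```bash
cat >> h.py <<'E'
from sklearn import x if False else None
E
sed -i '$d' h.py
cat >> h.py <<'E'
def look(name):
    o=get_obs();w=camera("wrist");cv2.imwrite(f"pics/{name}.png",w["pixels"])
    print(o["time"],o["position"],o["tool_rot"].round(4),o["ft_force"].round(1),o["grip_width"],o["grip_force"])
    P=cloud(w).reshape(-1,3);ya=np.radians(10.8);A=np.array([[np.cos(ya),np.sin(ya)],[-np.sin(ya),np.cos(ya)]])
    L=P.copy();L[:,:2]=(P[:,:2]-[.6165,-.302])@A.T   # card frame guess
    L=L[(abs(L[:,0])<.035)&(abs(L[:,1])<.07)]
    e=L[(L[:,2]>.158)&(L[:,2]<.170)&(abs(L[:,0])<.015)]
    if len(e)>5: print("edge n",len(e),"x",np.percentile(e[:,0],[2,50,98]).round(4),"y",e[:,1].min().round(4),e[:,1].max().round(4),"z",np.percentile(e[:,2],[50,95]).round(4),"slope",np.polyfit(e[:,1],e[:,0],1).round(4))
    return L
def prof(L,z0,z1):
    L=L[(L[:,2]>z0)&(L[:,2]<z1)&(abs(L[:,1])<.032)]
    for z in np.arange(z0,z1,.006):
        q=L[abs(L[:,2]-z)<.003]
        if len(q)>3:
            x=np.sort(q[:,0]);i=np.where(np.diff(x)>.004)[0]
            print(z.round(3),len(q),"y",q[:,1].min().round(3),q[:,1].max().round(3),[(float(s[0].round(4)),float(s[-1].round(4))) for s in np.split(x,i+1)])
E
python3 - <<'E'
from h import *
L=look("w4");prof(L,.2,.33)
c=camera("scene");cv2.imwrite("pics/s4.png",cv2.resize(c["pixels"][60:260,50:250],(600,600)))
E
```

```text
6.85 [ 0.59957511 -0.3031973   0.47927614] [0.6361 0.7696 0.0433 0.0355] [ 0.  -0.6 -1. ] 0.021902091960604834 15.99867045879364
edge n 208 x [-0.0018 -0.0004  0.0012] y 0.0073 0.0517 z [0.1658 0.1669] slope [-0.0017 -0.0003]
0.23 25 y 0.024 0.028 [(-0.0153, -0.012), (0.0149, 0.0183)]
0.236 129 y -0.006 0.028 [(-0.0166, -0.0127), (0.0167, 0.0201)]
0.242 262 y -0.005 0.028 [(-0.0159, -0.0122), (0.0153, 0.0189)]
0.248 247 y -0.003 0.028 [(-0.0136, -0.0098), (0.0137, 0.0166)]
0.254 258 y -0.003 0.028 [(-0.0114, -0.0082), (0.0111, 0.0144)]
0.26 261 y -0.001 0.028 [(-0.0097, -0.0066), (-0.0009, 0.0028), (0.0086, 0.0123)]
0.266 942 y -0.013 0.028 [(-0.0075, 0.0103)]
0.272 438 y -0.011 0.028 [(-0.0046, 0.0079)]
0.278 116 y -0.009 0.016 [(-0.0049, -0.0024), (0.0058, 0.0083)]
0.284 117 y -0.007 0.016 [(-0.0053, -0.0029), (0.0062, 0.0084)]
0.29 119 y -0.004 0.016 [(-0.0062, -0.0033), (0.0067, 0.0093)]
0.296 124 y -0.001 0.016 [(-0.0158, -0.0042), (0.0071, 0.0099)]
0.302 252 y 0.002 0.016 [(-0.0168, -0.0046), (0.0076, 0.0228)]
0.308 251 y 0.004 0.016 [(-0.0177, -0.005), (0.0078, 0.0225)]
0.314 427 y -0.01 0.016 [(-0.018, -0.0038), (0.0071, 0.0221)]
0.32 512 y -0.009 0.015 [(-0.0196, -0.0041), (0.0074, 0.0211)]
0.326 217 y -0.007 0.014 [(-0.0212, -0.0104), (0.0116, 0.0213)]
```

View pics/w4.png

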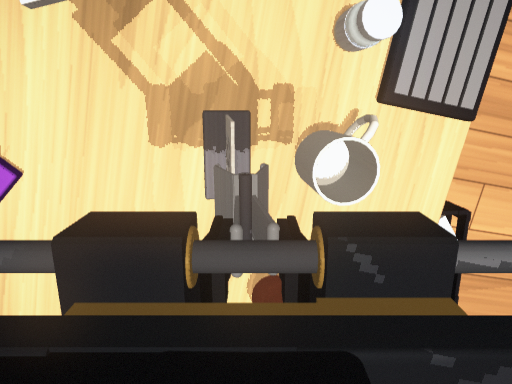

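The view shows the card edge at column 232 (rows 118–175) with the open jaws astride its line at (222..266,170). The clip is upright and needs about -2 mm in x and -4 mm in y. I correct that and descend part way.

Emit:
move_arm([
  [[-0.05,-0.05,0.2,0,0,0],[-0.095,-0.1,0.5,0,0,0],[-0.095,-0.14,0.8,0,0,0],[-0.095,-0.16,0.99,0,0,0],[-0.095,-0.16,0.99,0,0,0],[-0.095,-0.16,0.99,0,0,0],[-0.095,-0.16,0.99,0,0,0]],
])

```text
time: 7.82
position: [0.5987, -0.3086, 0.4397]
tool_rot: [0.636, 0.769, 0.043, 0.036]
ft_force: [-0.2, -0.2, -0.8]
grip_width: 0.0216
grip_force: 16.0
```

```bash
python3 - <<'E'
from h import *
L=look("w5");prof(L,.175,.29)
E
```

```text
7.825 [ 0.59866213 -0.30858583  0.43972719] [0.6365 0.7692 0.0433 0.0365] [-0.2 -0.2 -0.8] 0.02160265818459161 15.998700857162476
edge n 270 x [-0.0019 -0.0005  0.0011] y 0.0089 0.0517 z [0.1657 0.1667] slope [ 0.0024 -0.0005]
0.193 34 y -0.003 0.022 [(-0.0182, -0.0135), (0.0133, 0.0185)]
0.199 229 y -0.012 0.022 [(-0.0181, -0.015), (0.0147, 0.0185)]
0.205 259 y -0.01 0.022 [(-0.0167, -0.0132), (0.0138, 0.0166)]
0.211 256 y -0.009 0.022 [(-0.0146, -0.0114), (0.0116, 0.0145)]
0.217 259 y -0.008 0.022 [(-0.0124, -0.0092), (0.0092, 0.0124)]
0.223 275 y -0.005 0.022 [(-0.0102, 0.0097)]
0.229 1188 y -0.018 0.022 [(-0.0081, 0.0078)]
0.235 108 y -0.014 0.01 [(-0.0064, -0.0039), (0.0038, 0.006)]
0.241 112 y -0.013 0.01 [(-0.0067, -0.0043), (0.0044, 0.0065)]
0.247 113 y -0.011 0.011 [(-0.0071, -0.0048), (0.0045, 0.0072)]
0.253 119 y -0.009 0.01 [(-0.008, -0.0056), (0.0051, 0.0074)]
0.259 172 y -0.005 0.011 [(-0.018, -0.006), (0.0056, 0.0081), (0.0128, 0.0207)]
0.265 279 y -0.004 0.011 [(-0.0189, -0.0065), (0.0061, 0.021)]
0.271 232 y 0.006 0.011 [(-0.0193, -0.0069), (0.0066, 0.0207)]
0.277 683 y -0.015 0.01 [(-0.0201, -0.0056), (0.0055, 0.0197)]
0.283 278 y -0.013 0.009 [(-0.0221, -0.0115), (0.01, 0.0189)]
0.289 107 y -0.013 0.009 [(-0.0228, -0.018), (0.0099, 0.0195)]
```

Emit:
move_arm([
  [[0.05,-0.02,0.1,0,0,0],[0.05,-0.04,0.25,0,0,0],[0.05,-0.06,0.45,0,0,0],[0.05,-0.085,0.65,0,0,0],[0.05,-0.11,0.85,0,0,0],[0.05,-0.13,1.05,0,0,0],[0.05,-0.143,1.18,0,0,0],[0.05,-0.143,1.18,0,0,0],[0.05,-0.143,1.18,0,0,0],[0.05,-0.143,1.18,0,0,0]],
])

```text
time: 9.12
position: [0.5979, -0.3067, 0.392]
tool_rot: [0.636, 0.769, 0.043, 0.036]
ft_force: [0.5, 0.0, -0.2]
grip_width: 0.0215
grip_force: 16.0
```

```bash
python3 - <<'E'
from h import *
L=look("w6");prof(L,.13,.245)
c=camera("scene");a=cv2.resize(c["pixels"][140:260,80:200],(400,400));w=cv2.imread("pics/w6.png")[80:260,170:340]
cv2.imwrite("pics/f.png",np.hstack([a,cv2.resize(w,(378,400))]))
print(get_obs()["joint_velocities"].round(4))
E
```

```text
9.125 [ 0.59788488 -0.30667653  0.39202132] [0.6365 0.7692 0.0433 0.0363] [ 0.5  0.  -0.2] 0.021546023772712284 15.998536348342896
edge n 830 x [-0.0149 -0.0015  0.0143] y -0.0531 0.0516 z [0.1653 0.1689] slope [ 0.0495 -0.0036]
0.13 19 y 0.015 0.03 [(-0.0019, -0.0018)]
0.142 40 y 0.017 0.031 [(-0.0173, -0.014), (-0.002, -0.0018), (0.0129, 0.0163)]
0.148 109 y -0.009 0.024 [(-0.0187, -0.0147), (-0.0018, -0.0018), (0.0127, 0.0179)]
0.154 276 y -0.008 0.032 [(-0.0181, -0.0148), (-0.002, -0.0018), (0.0132, 0.0174)]
0.16 273 y -0.007 0.032 [(-0.0159, -0.0131), (-0.0019, -0.0018), (0.012, 0.0152)]
0.166 336 y -0.007 0.032 [(-0.0139, -0.0108), (-0.0017, 0.001), (0.0099, 0.013)]
0.172 254 y -0.005 0.024 [(-0.0117, -0.0086), (-0.0011, 0.0007), (0.0066, 0.0103)]
0.178 723 y -0.016 0.025 [(-0.0096, 0.0083)]
0.184 678 y -0.015 0.025 [(-0.007, 0.0058)]
0.19 114 y -0.012 0.013 [(-0.007, -0.0046), (0.0037, 0.0062)]
0.196 113 y -0.01 0.013 [(-0.0073, -0.005), (0.0041, 0.0069)]
0.202 110 y -0.007 0.013 [(-0.0077, -0.0054), (0.0045, 0.0068)]
0.208 126 y -0.004 0.013 [(-0.0174, -0.0063), (0.0049, 0.0071)]
0.214 236 y -0.002 0.013 [(-0.0189, -0.0067), (0.0052, 0.0205)]
0.22 257 y -0.0 0.013 [(-0.0193, -0.0071), (0.0057, 0.0205)]
0.226 316 y -0.014 0.013 [(-0.0202, -0.0061), (0.0051, 0.0197)]
0.232 610 y -0.013 0.012 [(-0.0214, -0.0061), (0.005, 0.019)]
0.238 247 y -0.011 0.011 [(-0.0233, -0.0125), (0.0095, 0.0188)]
0.244 45 y 0.009 0.011 [(0.0145, 0.0193)]
[ 0.0002  0.0011  0.0021  0.002  -0.0019 -0.0001]
```

View pics/f.png

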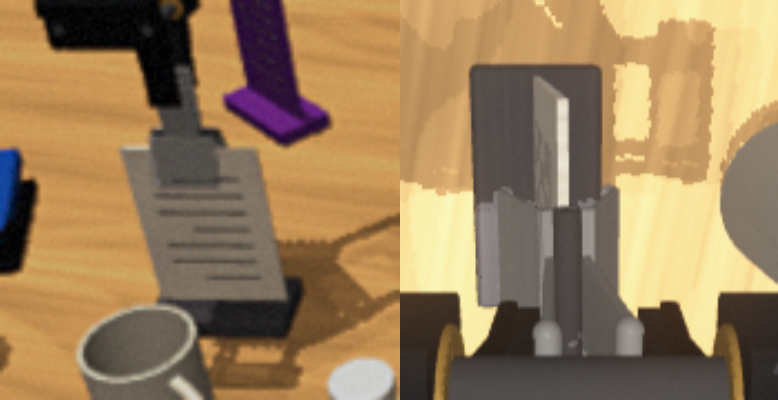

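The view shows the open jaws astride the card's top edge and centred in y. The card is midway between the lips with no contact: the force is about 0, the lips hang about 27 mm below the edge, and the axle is clear above it.

```bash
python3 -c "
from rig import *
print(hand_in())"
```

```text
the job is handed in; nothing more can be done
None
```

The job is handed in: the big clip is held squeezed wide open astride the middle of the tall card's top edge, with no contact seen or felt (wrist force about 0 N), at 9.1 s of the 38 s limit.

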